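Clear the toy bench: wheels, axle and slotted spacers

TASK

Clear up the loose parts on the toy-making bench: lay both wooden wheels flat in the blue tray, side by side and not on top of one another, and lay the dowel axle flat in the green tray. Hang the two slotted spacer discs on the upright stud, the wide steel one at the bottom and the small brass one lying flat on it, with their slots a quarter turn apart so that neither can slide off. Leave the glue bottle and the half-built truck where they are.

Things in the scene. Friction and masses are not known exactly. Their poses are not given: they have to be found in the camera images.
- wide_disc: Wide slotted spacer disc of bright steel, lying flat on the bench: 66 mm diameter, 12 mm thick, about 0.26 kg. A straight slot 18 mm wide runs from the centre out to the rim, along its +x axis; the slot's inner end is a half circle of 9 mm radius about the disc's centre, so a stud can stand at the centre. Solid to both sides (+y and -y), where it can be gripped across 66 mm. Origin at the centre of the circle, on the underside; z up.
- small_disc: Small slotted spacer disc of yellow brass, lying flat on the bench: 54 mm diameter, 12 mm thick, about 0.18 kg. The same 18 mm wide slot runs from the centre out to the rim along its +x axis, with its round inner end about the disc's centre. Can be gripped across y, 54 mm. Origin at the centre of the circle, on the underside; z up.
- plain_wheel: Toy wheel of unpainted pale wood, lying flat: 54 mm diameter, 22 mm thick, plain cylindrical rim, shallow round recess on top. Origin at the centre of its underside; z up.
- red_wheel: Toy wheel painted red, otherwise the same: lying flat, 54 mm diameter, 22 mm thick. Origin at the centre of its underside; z up.
- axle: Pale wooden dowel axle, a plain round rod 90 mm long and 16 mm in diameter, lying on the bench. Origin at its middle, on its centre line (8 mm above what it lies on); its x axis runs along the rod.
- wheel_tray: Shallow blue plastic tray for wheels, fixed to the bench: outside 110 mm along its x and 180 mm along its y, walls 5 mm thick, floor 5 mm thick, rim 13 mm above the bench, so 8 mm deep (inside 100 x 170 mm). Origin at the centre of its underside, on the bench; z up.
- axle_tray: Shallow green plastic tray for axles, fixed to the bench: outside 100 mm along its x and 140 mm along its y, walls 5 mm thick, floor 5 mm thick, rim 13 mm above the bench, so 8 mm deep (inside 90 x 130 mm). Origin at the centre of its underside, on the bench; z up.
- stud: Upright steel stud on a round black foot, fixed to the bench. The foot is 84 mm in diameter and 8 mm high; the stud at its centre is 8 mm in diameter, its slightly tapered tip 46 mm above the bench. Discs are lowered over it and lie on the foot. Origin at the centre of the foot's underside, on the bench; z up.
- glue_bottle: White glue bottle with an orange cap and a grey band, standing upright beyond the parts, 54 mm diameter, 160 mm tall. Not to be moved. Origin at the centre of its underside.
- truck: Half-built wooden toy truck without wheels, 80 x 150 mm and 66 mm tall, standing beyond the parts. Not to be moved. Origin at the centre of its underside, its length along y.
Not all that is in view belongs to the job. What is meant by the axle is not black, and is the smaller of those in its own colour.

How it is judged:
At the end, for the whole second after the job is handed in: Wheels flat on the blue tray's floor and axle on the green tray's floor; wide disc flat on the stud's foot, small disc flat on it, both centres within 10 mm of the stud's axis, slot lines crossing at over 57 degrees; all slower than 20 mm/s (horizontal distance between each of wide_disc, small_disc and stud below 0.01 m and z of wide_disc in the frame of stud between 0.005 and 0.011 m and angle between each of wide_disc, small_disc, plain_wheel, red_wheel's own z axis and vertical below 0.12 rad and z of small_disc in the frame of stud between 0.017 and 0.023 m and angle between the x axis of wide_disc and the x axis of small_disc, either way round above 1 rad and x of plain_wheel in the frame of wheel_tray between -0.036 and 0.036 m and y of plain_wheel in the frame of wheel_tray between -0.071 and 0.071 m and z of plain_wheel in the frame of wheel_tray between 0.002 and 0.008 m and x of red_wheel in the frame of wheel_tray between -0.036 and 0.036 m and y of red_wheel in the frame of wheel_tray between -0.071 and 0.071 m and z of red_wheel in the frame of wheel_tray between 0.002 and 0.008 m and x of axle in the frame of axle_tray between -0.045 and 0.045 m and y of axle in the frame of axle_tray between -0.065 and 0.065 m and z of axle in the frame of axle_tray between 0.01 and 0.016 m and linear speed of each of wide_disc, small_disc, plain_wheel, red_wheel, axle below 0.02 m/s); the robot touches nothing.
It fails at once if the glue bottle is shifted by more than 20 mm or tipped (distance of glue_bottle from where it was at the start of the episode above 0.02 m or angle between glue_bottle's own z axis and vertical above 0.3 rad).
It fails at once if the half-built truck is shifted by more than 20 mm (distance of truck from where it was at the start of the episode above 0.02 m).
It also fails if it takes over 125 s, if anything falls off the work surface, if the arm or the gripper's body presses on something with over 40 N, if the wrist force passes 120 N, or if a joint passes its speed limit or range.

ROBOT

A 7-joint arm with a two-finger parallel gripper is mounted at the origin on the work surface. World frame = base frame: x ahead of the robot, y to its left, z up, the work surface at z = 0. Lengths are in m, angles in rad, forces in N, time in s.
With the tool pointing down it reaches from about 0.35 to 0.9 m from the base axis. Payload 19.9 kg.
Tool frame: the origin (TCP) lies between the finger pads; the fingertips stand 19 mm ahead of it and the grasp point (between the pads) is the TCP; z points along the fingers, y is the direction in which the jaws open and shut (so a half turn about z gives the same grasp; the last joint's range is limited). The gripper opens to 94 mm and grips with 3 to 60 N. Pads are 16 mm wide; open, the fingers measure 119 mm over their backs; the gripper's body (75 mm by 177 mm) begins 78 mm behind the grasp point.
Start: joints at [-1.228, 0.417, -0.01, 1.614, 0.005, 1.111, -0.053], TCP at [0.235, 0.579, 0.224] pointing down, gripper open.
Joint ranges: [-2.81, 2.81], [-0.39, 2.02], [-1.27, 1.25], [0.06, 2.57], [-1.19, 4.33], [0.19, 2], [-2.82, 2.82]. Speed limits (rad/s): [1.89, 1.89, 2.39, 2.39, 3.01, 3.01, 3.01].

INTERFACE

Orientations are given as a 3x3 rotation matrix whose columns are the frame's x, y, z axes.
In Python, from rig import robot gives the robot as it stands. Calls block until the motion is done:
- robot.move_ptp(position, orientation): joint-space move of the TCP to a pose.
- robot.move_linear(position, velocity=0.15, frame=None, threshold=None): straight line of the TCP; frame=None keeps the orientation; velocity is the mean speed in m/s. With threshold (N) it stops when the force on the tool has changed by that much, and returns True; else False.
- robot.goto_joints(angles): joint-space move.
- robot.gripper_to(opening): finger opening in m; the grip force is fixed at half the most; returns when the fingers have stopped.
- robot.pause(seconds).
- robot.ik(position, orientation): joint angles nearest the present ones, or None.
- robot.get_state(): the state.
- robot.grab_frame(name): name is "scene" or "top"; returns the picture (400x640x3 uint8, red, green, blue); there is no depth.
- robot.camera_info(name): a dict with "fx", "fy", "cx", "cy" (pixels), "rvec" (rotation vector, rad) and "tvec" (3), from world to camera coordinates, as OpenCV has them. Camera axes: x right, y down, z forward; pixel columns grow to the right and rows downward; lengths in m; the calibration is good to about 2 mm. A picture is of the moment at which its call begins. camera_info takes no time and is no camera call.
A pose or a line that the arm cannot do raises robot.PlanningError and nothing moves.
- robot.sign_off(): hands the job in, once; it reports no verdict.
The state is a dict: "time": time; "qpos": joint angles; "joint_vel": joint speeds; "effort": joint torques, N m; "ee_pos": TCP position; "tool_rot": TCP orientation; "force": force on the tool from outside, world axes, zero at the start; "moment": the same for the moment, N m; "opening": finger opening in m.
Only numpy, scipy, OpenCV 4.12 (cv2) and the standard library are available. Lean on these libraries where they do the work, as an engineer would, in place of code of your own. Each camera call takes 0.05 s, during which the arm holds its last target.

## Working session

There is one attempt and no reset: what is moved stays moved. The work goes in short steps, each a Python script; the robot and the scene stay as the last script left them, time stands still between calls to the robot, and variables do not carry over. Pictures are saved under pics/ and viewed, and the job is handed in when it is done.

```bash
ls; mkdir -p pics; python3 - <<'E'
from rig import robot
import cv2
for n in("scene","top"):
    im=robot.grab_frame(n); cv2.imwrite(f"pics/{n}0.png",im[:,:,::-1])
    print(robot.camera_info(n))
print(robot.get_state())
E
```

```text
pics
{'fx': 444.61371248319017, 'fy': 444.61371248319017, 'cx': 323.3813218914647, 'cy': 199.99735822095874, 'rvec': array([ 2.48082749,  0.58162545, -0.19912253]), 'tvec': array([-0.49699229, -0.15738823,  1.20395181])}
{'fx': 509.99208129928763, 'fy': 509.99208129928763, 'cx': 317.97704521674683, 'cy': 198.52430637676673, 'rvec': array([ 2.11652748, -2.16586214,  0.15937859]), 'tvec': array([0.01637608, 0.55922865, 1.1236143 ])}
{'time': 0.1, 'qpos': array([-1.22751523,  0.4179065 , -0.01033188,  1.61410636,  0.00471617,
        1.11069604, -0.05299502]), 'joint_vel': array([ 0.00083719, -0.00133854, -0.00052926, -0.00124697,  0.00037989,
        0.00013523,  0.00095079]), 'effort': array([ 2.54421975e-03, -8.52577114e+01,  6.40321746e-01, -4.26697612e+01,
       -4.89781878e-02,  1.63203391e-02,  1.20215250e-04]), 'ee_pos': array([0.23447599, 0.57900858, 0.22389576]), 'tool_rot': array([[-9.26898100e-01,  3.75312944e-01, -3.27005763e-04],
       [ 3.75313076e-01,  9.26897518e-01, -1.04240884e-03],
       [-8.81287012e-05, -1.08893631e-03, -9.99999403e-01]]), 'force': array([ 0.17524149, -0.28944467,  0.11789392]), 'moment': array([-0.02802309, -0.03203353, -0.01895119]), 'opening': 0.0940857959784511}
```

View pics/scene0.png

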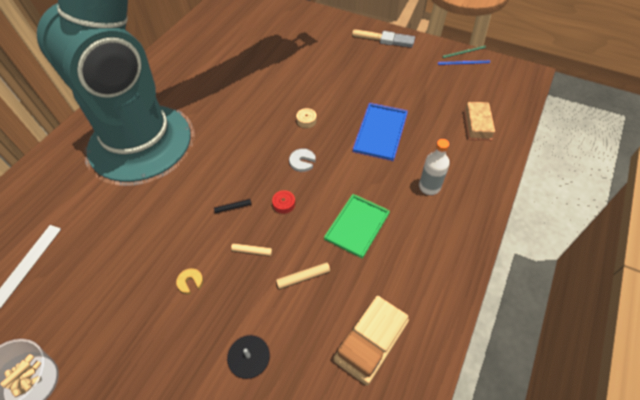

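View pics/top0.png

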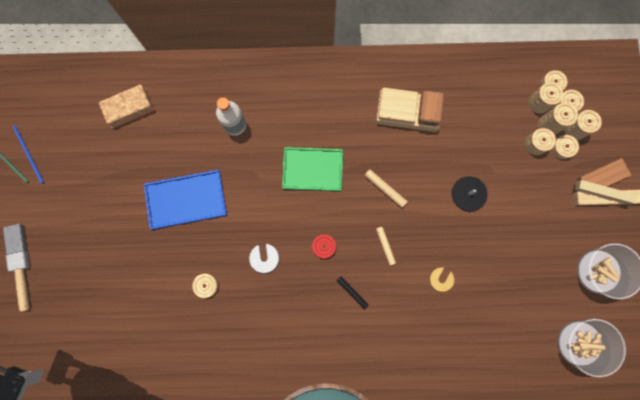

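The axle could be any of three rods in the top view: a long pale rod at (386,189), a short pale rod at (386,246) and a black rod at (352,292). By the description it's the short pale one at (386,246). For the plain wheel, the candidates are the single disc at (205,286) and the log rounds around (565,115), and I take the single disc. I'll measure all of them and check the choice in a crop.

```bash
cat > h.py <<'E'
import numpy as np, cv2
from rig import robot
def cam(n):
    c=robot.camera_info(n); K=np.array([[c['fx'],0,c['cx']],[0,c['fy'],c['cy']],[0,0,1.]])
    return K,cv2.Rodrigues(np.array(c['rvec']))[0],np.array(c['tvec']).reshape(3)
def ray(n,uv,z):
    K,R,t=cam(n); uv=np.atleast_2d(np.asarray(uv,float))
    d=(R.T@np.linalg.inv(K)@np.c_[uv,np.ones(len(uv))].T).T; o=-R.T@t
    return o+d*((z-o[2])/d[:,2])[:,None]
def comp(mask,near,rad=45):
    n,l,s,c=cv2.connectedComponentsWithStats(mask.astype(np.uint8))
    best=[i for i in range(1,n) if s[i,4]>40 and np.hypot(*(c[i]-near))<rad]
    i=max(best,key=lambda i:s[i,4]); return (l==i).astype(np.uint8)
def cont(m): return max(cv2.findContours(m,cv2.RETR_EXTERNAL,cv2.CHAIN_APPROX_NONE)[0],key=len)[:,0,:]
def hsv(im): return [x.astype(int) for x in cv2.split(cv2.cvtColor(im,cv2.COLOR_RGB2HSV))]
def masks(im):
    h,s,v=hsv(im)
    return dict(red=((h<4)|(h>174))&(s>190)&(v>110), blue=(h>100)&(h<125)&(s>150)&(v>100), green=(h>50)&(h<80)&(s>140),
      steel=(s<70)&(v>140), brass=(h>19)&(h<30)&(s>130)&(v>120), pale=(h>12)&(h<30)&(s<150)&(v>140), black=(v<55))
def rect(P):
    r=cv2.minAreaRect((P[:,:2]*1000).astype(np.float32)); b=cv2.boxPoints(r)
    e=[b[1]-b[0],b[2]-b[1]]; e.sort(key=lambda x:-np.hypot(*x))
    return np.array(r[0])/1000, sorted(r[1]), np.degrees(np.arctan2(e[0][1],e[0][0]))%180
E
python3 - <<'E'
from h import *
im=robot.grab_frame("top"); M=masks(im)
for nm,col,px,z in [("red","red",(324,246),.022),("plain","pale",(205,286),.022),("steel","steel",(264,258),.012),("brass","brass",(442,279),.012),("axle","pale",(386,246),.008),("long","pale",(386,189),.01),("black","black",(352,292),.008),("blue","blue",(185,200),.013),("green","green",(313,169),.013),("foot","black",(469,194),.008)]:
    try:
        P=ray("top",cont(comp(M[col],px)),z)
        c,r=cv2.minEnclosingCircle((P[:,:2]*1000).astype(np.float32))
        rc=rect(P); print(nm,"circ",np.round(c,1),round(r*2,1),"rect",rc[0].round(4),np.round(rc[1],1),round(rc[2],1))
    except Exception as e: print(nm,repr(e))
a=cv2.resize(im[130:320,180:500],(800,475),interpolation=cv2.INTER_CUBIC); cv2.imwrite("pics/crop1.png",a[:,:,::-1])
h,s,v=hsv(im)
for p in [(205,286),(264,262),(442,287),(386,246),(386,189)]: print(p,h[p[1],p[0]],s[p[1],p[0]],v[p[1],p[0]])
E
```

```text
red ValueError('max() iterable argument is empty')
plain circ [369.8 266.9] 57.6 rect [0.3691 0.2668] [54.6 56.2] 0.4
steel circ [428.6 132.2] 70.0 rect [0.4295 0.1323] [66.5 67. ] 89.4
brass ValueError('max() iterable argument is empty')
axle circ [ 451.  -150.5] 93.6 rect [ 0.4511 -0.1507] [18.5 93.3] 17.8
long circ [ 590.2 -159.2] 120.3 rect [ 0.5871 -0.1563] [ 21.5 120.3] 47.2
black circ [345.4 -69.3] 84.9 rect [ 0.3454 -0.0693] [11.3 84.8] 43.8
blue circ [569.8 316.3] 203.7 rect [0.57   0.3161] [108.3 177.8] 99.7
green ValueError('max() iterable argument is empty')
foot circ [ 568.2 -352.9] 80.3 rect [ 0.5674 -0.3524] [75.9 76.3] 178.6
(205, 286) 13 111 166
(264, 262) 15 7 226
(442, 287) 20 125 234
(386, 246) 22 74 244
(386, 189) 20 86 239
```

View pics/crop1.png

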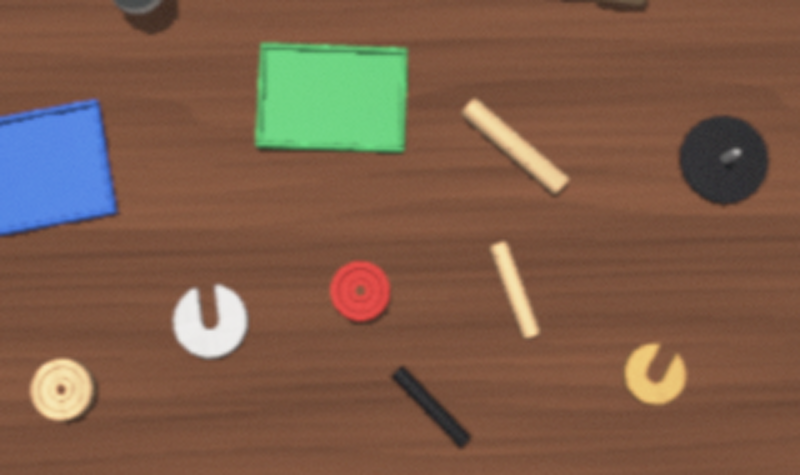

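The crop confirms the choice: the short pale rod at top pixel (386,246) measures 93 x 18 mm, against 120 x 21 mm for the long one. The wheel, steel disc, blue tray and foot also match the given sizes. Next I widen the other masks and measure the slots.

```bash
sed -i 's/red=.*pale=/red=((h<8)|(h>170))\&(s>165)\&(v>150), blue=(h>100)\&(h<125)\&(s>120)\&(v>90), green=(h>50)\&(h<80)\&(s>100),\n      steel=(s<40)\&(v>150), brass=(h>16)\&(h<30)\&(s>95)\&(v>150), pale=/' h.py
cat >> h.py <<'E'
def disc(n,m,z):
    P=ray(n,cont(m),z)[:,:2]
    # robust rim circle: iterate algebraic fit, keeping points near the rim
    c=np.array(cv2.minEnclosingCircle((P*1000).astype(np.float32))[0])/1000; r=np.max(np.linalg.norm(P-c,axis=1))
    for _ in range(8):
        d=np.linalg.norm(P-c,axis=1); Q=P[np.abs(d-r)<.0025] if _ else P[d>r-.006]
        A=np.c_[2*Q,np.ones(len(Q))]; x=np.linalg.lstsq(A,(Q**2).sum(1),rcond=None)[0]
        c=x[:2]; r=np.sqrt(x[2]+c@c)
    I=P[np.linalg.norm(P-c,axis=1)<r-.004]  # slot walls
    e=I.mean(0)-c if len(I)>3 else np.zeros(2)
    return c,2*r,np.degrees(np.arctan2(e[1],e[0])),len(I)
E
python3 - <<'E'
from h import *
for n,px in (("top",dict(red=(324,246),steel=(264,258),brass=(442,279),pale=(205,286),black=(469,194),green=(313,169),blue=(185,200))),
  ("scene",dict(red=(284,201),steel=(302,160),brass=(189,281),pale=(306,118),black=(248,356),green=(357,225),blue=(381,131)))):
    im=robot.grab_frame(n);M=masks(im)
    for k,z in (("red",.022),("pale",.022),("steel",.012),("brass",.012),("black",.008)):
        try: c,d,a,k2=disc(n,comp(M[k],px[k]),z); print(n,k,c.round(4),round(d*1000,1),round(a,1),k2)
        except Exception as e: print(n,k,repr(e))
    for k in ("green","blue"):
        r=rect(ray(n,cont(comp(M[k],px[k])),.013)); print(n,k,r[0].round(4),np.round(r[1],1),round(r[2],1))
    if n=="scene":
        r=rect(ray(n,cont(comp(M['pale'],(252,250),20)),.008)); print("axle",r)
E
```

```text
top red ValueError('max() iterable argument is empty')
top pale [0.3696 0.2667] 55.4 0.0 0
top steel [0.4291 0.1323] 67.4 5.9 35
top brass ValueError('max() iterable argument is empty')
top black [ 0.5678 -0.3525] 76.3 0.0 2Traceback (most recent call last):
  File "<stdin>", line 9, in <module>
  File "h.py", line 13, in comp
    i=max(best,key=lambda i:s[i,4]); return (l==i).astype(np.uint8)
ValueError: max() iterable argument is empty
```

```bash
python3 - <<'E'
from h import *
im=robot.grab_frame("top");h,s,v=hsv(im)
for p in [(318,250),(330,244),(436,279),(445,287),(313,169),(300,180),(460,194),(500,230),(260,230)]: print(p,h[p[1],p[0]],s[p[1],p[0]],v[p[1],p[0]])
im=robot.grab_frame("scene");h,s,v=hsv(im)
for p in [(284,205),(290,198),(186,285),(357,225),(240,360),(200,330)]: print(p,h[p[1],p[0]],s[p[1],p[0]],v[p[1],p[0]])
E
sed -n 16,24p h.py
```

```text
(318, 250) 1 173 224
(330, 244) 1 174 224
(436, 279) 20 128 234
(445, 287) 20 125 233
(313, 169) 66 121 213
(300, 180) 66 122 214
(460, 194) 120 10 52
(500, 230) 10 131 119
(260, 230) 10 126 113
(284, 205) 1 189 229
(290, 198) 1 192 223
(186, 285) 19 151 226
(357, 225) 67 155 215
(240, 360) 135 10 51
(200, 330) 11 143 143
def masks(im):
    h,s,v=hsv(im)
    return dict(red=((h<4)|(h>174))&(s>190)&(v>110), blue=(h>100)&(h<125)&(s>150)&(v>100), green=(h>50)&(h<80)&(s>140),
      steel=(s<70)&(v>140), brass=(h>19)&(h<30)&(s>130)&(v>120), pale=(h>12)&(h<30)&(s<150)&(v>140), black=(v<55))
def rect(P):
    r=cv2.minAreaRect((P[:,:2]*1000).astype(np.float32)); b=cv2.boxPoints(r)
    e=[b[1]-b[0],b[2]-b[1]]; e.sort(key=lambda x:-np.hypot(*x))
    return np.array(r[0])/1000, sorted(r[1]), np.degrees(np.arctan2(e[0][1],e[0][0]))%180
def disc(n,m,z):
```

```bash
python3 - <<'E'
t=open('h.py').read(); i=t.index("    return dict(red"); j=t.index("def rect")
t=t[:i]+'''    return dict(red=((h<6)|(h>174))&(s>150)&(v>150), blue=(h>100)&(h<125)&(s>120)&(v>90), green=(h>50)&(h<80)&(s>90),
      steel=(s<70)&(v>150), brass=(h>15)&(h<30)&(s>90)&(v>165), pale=(h>9)&(h<30)&(s<150)&(v>165), black=(v<65)&(s<90))
'''+t[j:]
open('h.py','w').write(t)
E
cat > m.py <<'E'
from h import *
for n,px in (("top",dict(red=(324,246),steel=(264,258),brass=(442,279),pale=(205,286),black=(469,194),green=(313,169),blue=(185,200))),
  ("scene",dict(red=(284,201),steel=(302,160),brass=(189,281),pale=(306,118),black=(248,356),green=(357,225),blue=(381,131)))):
    im=robot.grab_frame(n);M=masks(im)
    for k,z in (("red",.022),("pale",.022),("steel",.012),("brass",.012),("black",.008)):
        try: c,d,a,k2=disc(n,comp(M[k],px[k],25),z); print(n,k,c.round(4),round(d*1000,1),round(a,1),k2)
        except Exception as e: print(n,k,repr(e))
    for k in ("green","blue"):
        r=rect(ray(n,cont(comp(M[k],px[k])),.013)); print(n,k,r[0].round(4),np.round(r[1],1),round(r[2],1))
    r=rect(ray(n,cont(comp(M['pale'],(252,250) if n=="scene" else (386,246),20)),.008)); print("axle",r)
print(ray("top",(474,191),.046),ray("scene",(246,351),.046))
E
python3 m.py
```

```text
top red [ 0.453  -0.0067] 53.5 0.0 0
top pale [0.3697 0.2672] 54.6 0.0 0
top steel [0.4291 0.1323] 67.0 6.2 33
top brass [ 0.3706 -0.275 ] 53.3 -30.9 27
top black [ 0.5685 -0.3527] 78.8 0.0 0
top green [0.6358 0.0154] [101.7 140.4] 86.6
top blue [0.5699 0.3165] [110.4 179.5] 99.5
axle (array([ 0.45108374, -0.1506839 ]), [16.391090393066406, 91.7994384765625], np.float32(18.222525))
scene red [ 0.4519 -0.0068] 54.5 0.0 0
scene pale [0.3694 0.2669] 57.9 0.0 0
scene steel [0.4279 0.1329] 68.2 10.0 27
scene brass [ 0.3694 -0.2742] 55.3 -37.1 25
scene black [ 0.5688 -0.354 ] 78.5 0.0 0
scene green [0.6368 0.0129] [101.1 143.9] 86.5
scene blue [0.5715 0.3122] [109.3 183.8] 99.6
axle (array([ 0.44704834, -0.14793895]), [19.08161163330078, 95.22981262207031], np.float32(17.842073))
[[ 0.56795024 -0.35275197  0.046     ]] [[ 0.57096065 -0.35370435  0.046     ]]
```

```bash
cat > act.py <<'E'
from h import *
H=.2
def R(a):
    y=np.array([np.cos(a),np.sin(a),0]); z=np.array([0,0,-1.]); return np.c_[np.cross(y,z),y,z]
def go(p,deg,z=H):
    c=[]
    for k in (0,180,-180):
        q=robot.ik([p[0],p[1],z],R(np.radians(deg+k)))
        if q is not None: c.append((abs(q[6]),deg+k))
    a=R(np.radians(min(c)[1])); robot.move_ptp([p[0],p[1],z],a)
def lin(p,z,v=.15,th=None): return robot.move_linear([p[0],p[1],z],velocity=v,threshold=th)
def pick(p,deg,z,op):
    robot.gripper_to(op); go(p,deg); lin(p,z+.03,.2); t=lin(p,z,.06,15)
    robot.gripper_to(0.0); s=robot.get_state(); print("pick touched",t,"open",round(s['opening'],4),"z",s['ee_pos'].round(4))
    lin(p,H,.2); print("lifted open",round(robot.get_state()['opening'],4),"t",robot.get_state()['time'])
def place(p,deg,z,op):
    go(p,deg); lin(p,z+.045,.2); t=lin(p,z+.001,.05,12)
    s=robot.get_state(); print("place touched",t,s['ee_pos'].round(4),s['force'].round(1))
    robot.gripper_to(op); lin(p,z+.05,.1); lin(p,H,.25); print("t",robot.get_state()['time'])
def snap(n,f,crop=None):
    im=robot.grab_frame(n)
    o=im if crop is None else im[crop[1]:crop[3],crop[0]:crop[2]]
    if crop is not None:
        k=min(800/o.shape[1],600/o.shape[0]); o=cv2.resize(o,None,fx=k,fy=k,interpolation=cv2.INTER_CUBIC)
    cv2.imwrite("pics/"+f,o[:600,:800,::-1]); return im
TRAY=np.array([.5705,.3155]); YT=np.array([np.cos(np.radians(99.5)),np.sin(np.radians(99.5))])
GT=np.array([.6362,.0145]); STUD=np.array([.5690,-.3531])
E
python3 - <<'E'
from act import *
print(ray("top",(235,133),0))
w=(.3696,.267)
pick(w,9.5,.029,.075)
place(TRAY+.04*YT,9.5,.034,.068)
im=snap("top","p1.png",(100,130,500,320))
E
```

```text
[[0.73099592 0.20064597 0.        ]]
pick touched False open 0.0532 z [0.3697 0.2671 0.0292]
lifted open 0.0533 t 5.1917
place touched False [0.5641 0.355  0.0352] [-0.3 -0.3 -0.6]
t 9.5583
```

View pics/p1.png

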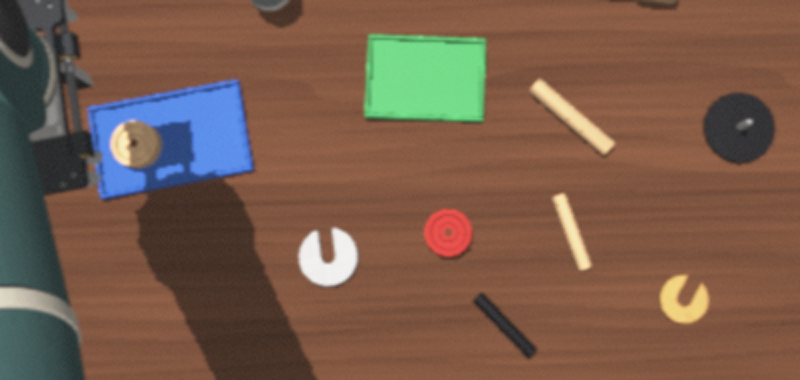

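The plain wheel now lies in the left half of the blue tray (crop pixel 136,145) and nothing else has moved. Next come the red wheel and the axle.

```bash
python3 - <<'E'
from act import *
pick((.4526,-.0067),9.5,.029,.075)
place(TRAY-.04*YT,9.5,.034,.068)
pick((.4497,-.1495),18+90,.022,.05)
place(GT,86.5+90,.027,.034)
robot.move_ptp([.45,-.1,.25],R(np.radians(90)))
snap("top","p2.png",(100,100,500,320)); snap("scene","p2s.png")
E
```

```text
pick touched False open 0.0534 z [ 0.4527 -0.0067  0.0292]
lifted open 0.0532 t 14.3667
place touched False [0.5773 0.2761 0.0353] [ 0.7 -0.2 -0.2]
t 19.0583
pick touched False open 0.0154 z [ 0.4497 -0.1495  0.0221]
lifted open 0.0153 t 24.4167
place touched False [0.6364 0.0145 0.0283] [0.5 0.3 0.7]
t 29.0167
```

View pics/p2.png

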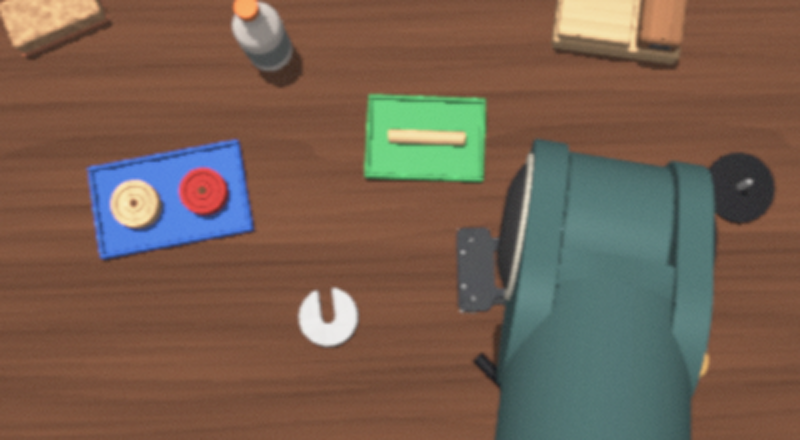

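View pics/p2s.png

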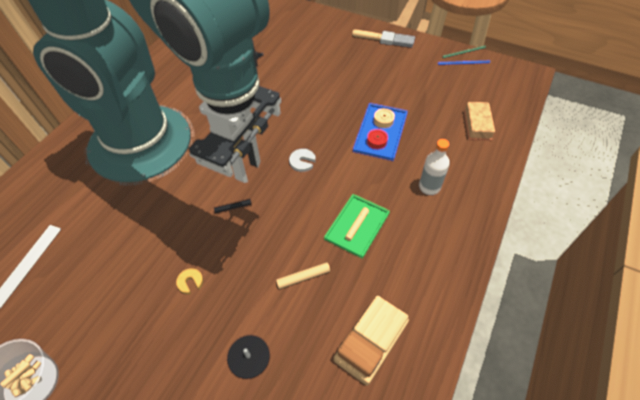

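Both wheels lie in the blue tray (scene pixels (385,118) and (377,138)) and the axle lies in the green one (357,222). Now the wide disc.

```bash
python3 - <<'E'
from act import *
pick((.4288,.1325),97,.022,.085)
go(STUD,58); 
snap("scene","p3h.png",(130,180,370,400))
place(STUD,58,.030,.080)
robot.move_ptp([.42,.05,.28],R(np.radians(90)))
im=snap("top","p3.png",(400,130,520,300)); 
try: print(disc("top",comp(masks(im)["steel"],(469,194),20),.020))
except Exception as e: print(e)
im=snap("scene","p3s.png",(130,240,370,400))
try:
  print(disc("scene",comp(masks(im)["steel"],(248,350),20),.020))
  print(disc("top",comp(masks(robot.grab_frame("top"))["brass"],(442,279),25),.012),disc("scene",comp(masks(im)["brass"],(189,281),25),.012))
except Exception as e: print(e)
E
```

```text
pick touched False open 0.0649 z [0.429  0.1326 0.0222]
lifted open 0.0651 t 35.55
place touched False [ 0.5691 -0.3532  0.0313] [ 1.1 -0.7 -2.3]
t 41.5833
(array([ 0.57059058, -0.353935  ]), np.float64(0.06459333667732224), np.float64(145.860356066913), 30)
(array([ 0.568931  , -0.35333445]), np.float64(0.06608441724807605), np.float64(146.58624662164937), 37)
(array([ 0.37062869, -0.27507839]), np.float64(0.05333043241447018), np.float64(-30.851383532730644), 27) (array([ 0.36938906, -0.27424545]), np.float64(0.05556074578435122), np.float64(-36.257588523987444), 25)
```

View pics/p3h.png

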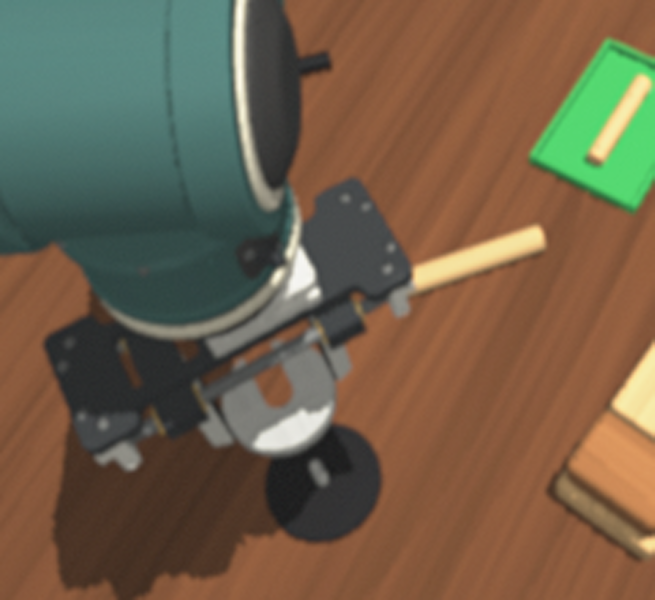

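View pics/p3.png

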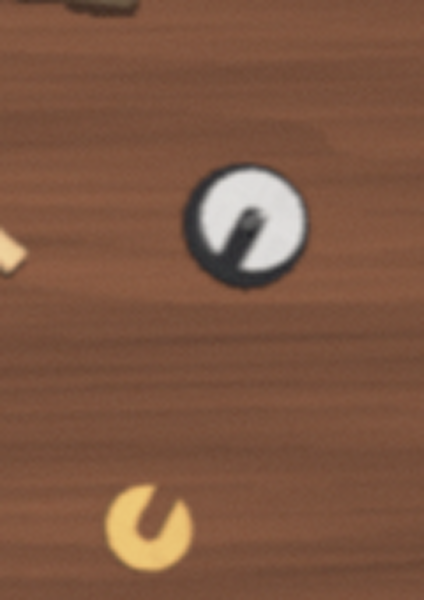

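View pics/p3s.png

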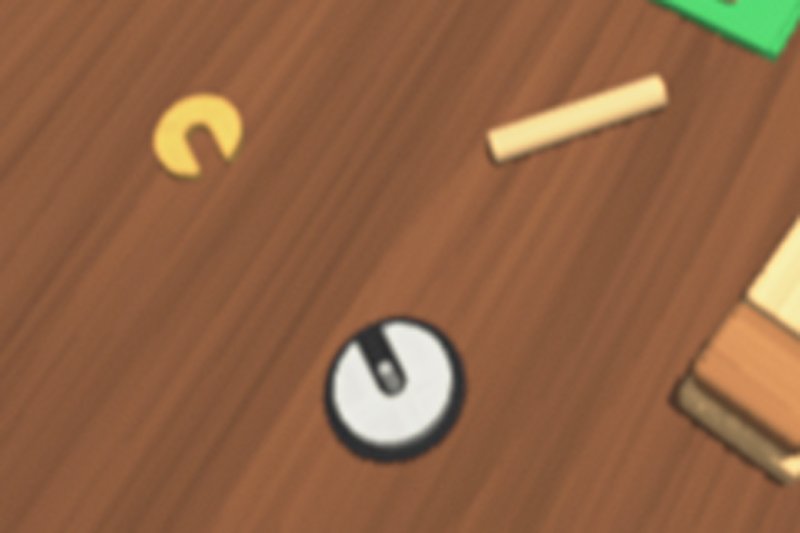

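The wide disc lies on the foot with the stud inside its slot. Its centre is within 2 mm of the stud in both views, and the slot points at about 146°. Next is the brass disc, turned 90° to that.

```bash
python3 - <<'E'
from act import *
pick((.3702,-.2747),56,.022,.075)
go(STUD,146); snap("scene","p4h.png",(130,180,370,400))
place(STUD,146,.042,.068)
robot.move_ptp([.38,.05,.30],R(np.radians(90)))
for n,px in (("top",(470,192)),("scene",(247,350))):
    im=snap(n,f"p4{n}.png",(400,130,520,300) if n=="top" else (130,240,370,400))
    try: print(n,disc(n,comp(masks(im)["brass"],px,20),.032))
    except Exception as e: print(e)
snap("top","p4full.png")
E
```

```text
pick touched False open 0.0529 z [ 0.3703 -0.2747  0.0221]
lifted open 0.0529 t 49.6
place touched False [ 0.5692 -0.3533  0.0433] [-0.7 -0.  -2.1]
t 54.6917
top (array([ 0.56929033, -0.35340691]), np.float64(0.05159164516292865), np.float64(55.463394010572095), 27)
scene (array([ 0.56874095, -0.3532341 ]), np.float64(0.053416007846994976), np.float64(57.7912914393985), 34)
```

View pics/p4top.png

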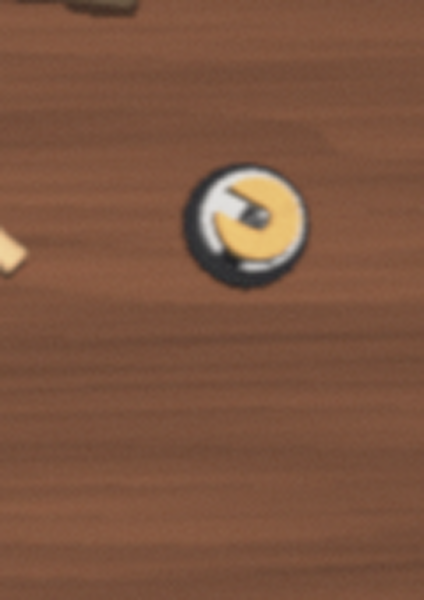

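View pics/p4scene.png

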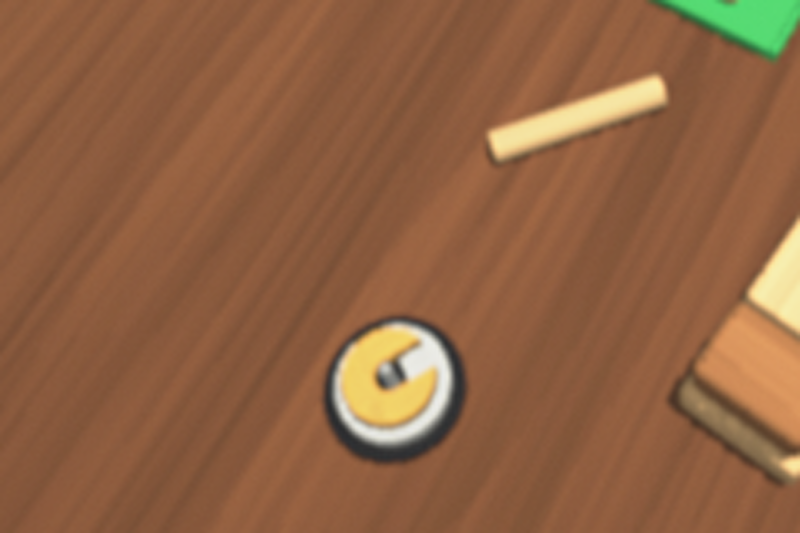

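View pics/p4full.png

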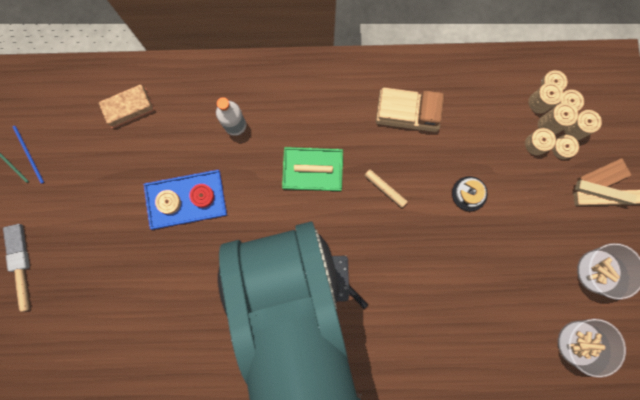

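The brass disc lies on the steel one with the stud at its centre, and the slots cross at about 90°. Both wheels (167,202) and (202,196) and the axle (313,169) are in their trays, and the bottle and truck are where they were. I'm handing it in.

```bash
python3 - <<'E'
from act import *
s=robot.get_state(); print(s['time'],s['force'].round(1)); robot.sign_off()
E
```

```text
56.5167 [ 0.3  0.5 -0.5]
the job is handed in; nothing more can be done
```

The job is done and handed in at 56.5 s of the 125 s allowed; the sign-off gave no verdict. Both wheels lie side by side in the blue tray and the axle (the shorter pale rod) lies in the green tray. The steel disc is on the stud's foot with the brass disc on top of it.

- **Discs:** in both cameras the disc centres are within about 2 mm of the stud, against the 10 mm limit. The slots point at about 146° and 56°, so they cross at about 90°. The two views differed by 1–2 mm in position and, before picking, by up to 6° in slot angle.
- **Wheels and axle:** I checked these only by eye in the final top view. They appear flat and well inside the trays.
- **Bottle, truck and arm:** the bottle and truck are at the same pixels as at the start. The arm is clear of everything, with about 0.8 N on the tool.

No check failed.

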